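Press a rock billet onto its glass slide in the bonding press

ROBOT

A 6-joint arm with a two-finger parallel gripper is mounted at the origin on the work surface. World frame = base frame: x ahead of the robot, y to its left, z up, the work surface at z = 0. Lengths are in m, angles in rad, forces in N, time in s.
With the tool pointing down it reaches from about 0.3 to 0.775 m from the base axis. Payload 14.6 kg.
Tool frame: the origin (TCP) lies on the centre line of the jaws, within the pads' length; the fingertips stand 11 mm ahead of it and the grasp point (between the pads) lies 8 mm behind it; z points along the fingers, y is the line along which they close (so a half turn about z gives the same grasp; the last joint's range is limited). The gripper opens to 85 mm and grips with 20 to 120 N. Pads are 22 mm wide; open, the fingers measure 114 mm over their backs; the gripper's body (76 mm by 85 mm) begins 54 mm behind the grasp point. The pads swing forward as they close: fully open they stand 13 mm farther back than shut.
Start: joints at [1.078, 0.3, 1.521, -0, 1.321, -0.067], TCP at [0.227, 0.501, 0.242] pointing down, gripper open.
Joint ranges: [-3.03, 3.03], [-0.79, 2.21], [0.23, 2.52], [-1.04, 4.18], [0, 3.07], [-2.55, 2.55]. Speed limits (rad/s): [2.22, 2.22, 2.57, 3.14, 3.14, 3.14].

INTERFACE

Orientations are given as a unit quaternion [w, x, y, z].
In Python, from rig import arm gives the robot as it stands. The module is installed in compiled form; this text tells all that it offers.
- The arm moves only by the tool drive_tool, never from a script. Its argument "targets" is a list that holds one entry, the list of rows, each a list of 5 numbers: the opening, from -1 (shut) to 1 (fully open), then the shift along the tool's x, y, z scaled (see below), then the turn about the tool's z scaled (see below). A call has 1 to 20 rows; each row shifts and turns the commanded pose from where the row before left it, along the tool's axes as they then stand; what a row does not reach is not made up. The controller multiplies each number of a shift by 500 mm and each number of a turn by 5 degrees. A row lasts 1/8 s, in which the tool goes at most 62.5 mm and 10.7 degrees, less where a joint would pass 70% of its speed; a pose out of reach is approached as far as the arm can. A call with a number of a shift or a turn outside -1 to 1 is refused whole. A call with a gripper value outside its range is refused whole. The fingers move at their own pace and stop on an object; the grip force is fixed at half the most. Time passes only in rows, so rows that do not move let the fingers close. It gives the time, the measured TCP pose, the force, the opening and the grip force at its end, in the units of the state.
- arm.read_state(): the state, without advancing time (a new reading comes with each control period).
- arm.capture(name): name is "scene" or "side" or "wrist"; returns the picture (420x560x3 uint8, red, green, blue); there is no depth.
- arm.camera_info(name): a dict with "camera_matrix" (3x3 intrinsics, pixels), "rvec" (rotation vector, rad) and "tvec" (3), from world to camera coordinates, as OpenCV has them. Camera axes: x right, y down, z forward; pixel columns grow to the right and rows downward; lengths in m; the calibration is good to about 2 mm. The wrist camera is an equidistant fisheye: a pixel r from the principal point sees the ray r / f radians off the axis. A picture is of the moment at which its call begins: read the wrist's pose just before it. camera_info takes no time and is no camera call; for the wrist camera it gives the pose at the moment of the call.
- arm.job_done(): hands the job in; it is judged then, once.
Trained networks look in the newest picture that a camera, given by its name, has taken for a name from the list of things; names that differ only in an ending like _2 or _b are one class to them, and where a whole thing is asked for, a point or a joint stands for the part that bears it (a point fixed in the world has none). Each returns a list of dicts, best first, with "score" (0 to 1); they miss things now and then, are a little off and sometimes report something else, mostly with a low value. They report only what shows in the picture. A call takes as long as a camera call. They do not tell look-alikes from the thing itself.
- arm.spot_in(label, camera): "position" ([row, column] in pixels, amid what is visible of it).
- arm.silhouettes(label, camera): "mask" (420x560 bool, what is visible of it) and "position" ([row, column] in pixels, amid what is visible of it).
- arm.place_of(label, camera): "position" ([row, column] in pixels: a listed point, or the origin of a listed thing).
The state is a dict: "time": time; "joints": joint angles; "dq": joint speeds; "tau": joint torques, N m; "position": TCP position; "eef_rot": TCP orientation; "force": force on the tool from outside, world axes, zero at the start; "torque": the same for the moment, N m; "gripper_width": finger opening in m; "grip_force": force on a finger pad.
Only numpy, scipy, OpenCV 4.12 (cv2) and the standard library are available. Lean on these libraries where they do the work, as an engineer would, in place of code of your own. Each camera call takes 0.05 s, during which the arm holds its last target. There are 200 camera calls.

TASK

Set the pink granite billet down gently, flat on the glass slide between the stops of the bonding press, swing the press arm over it as far as its stop, and tighten the screw with the black ratchet knob on top until the knob slips and has clicked two or three times, no more. Do not shove the press about, and leave the other things on the bench where they are.

Things in the scene. Friction and masses are not known exactly. Their poses are not given: they have to be found in the camera images.
- granite_center (a point): Centre of the loose pink speckled granite billet, a block 25 mm (its x) by 44 mm (its y) by 26 mm high, about 77 g, standing on the bench at the start. Two billets of the same size, black basalt and green serpentinite, stand near it.
- granite: The same granite billet; origin at the centre of its underside, z up.
- column (a point): Foot of the steel column (26 mm thick, 66 mm high) on which the arm turns, on top of the press's grey cast base (110 mm in x, 185 mm in y, 18 mm thick), 80 mm from the seat along +y; axes as the press, z up. The press, about 4 kg, stands loose on the bench: about 15 N sideways shoves it.
- seat (a point): Middle of the glass slide's top face, 20 mm above the bench, axes as the press. The billet goes here with its 44 mm side along y. Steel stops 6 mm above the glass leave it an opening of 30 mm (x) by 49 mm (y); the long sides are open for fingers over the middle 30 mm.
- swing_arm (a joint): Angle of the swing arm (rad): 0 = against its stop, screw exactly over the seat, arm pointing from the column along the press's -y; positive = swung open, anticlockwise seen from above, towards the press's +x; at most 1.6. Stays where it is left (needs about 2 N at the ball).
- handle_ball (a point): Centre of the black ball, 24 mm in diameter, at the free end of the arm: 155 mm from the column axis, 75 mm above the bench, 75 mm beyond the screw axis. It is for swinging the arm. A 10 mm rod joins it to the arm; the arm is 20 mm wide, its top 84 mm above the bench.
- ratchet_grip (a point): Middle of the black ratchet knob on top of the press arm: upright cylinder 34 mm across, 26 mm high, on the screw axis, 80 mm from the column axis and 120 mm above the bench; z up. White index line on its top and side. It turns in place: the screw and foot go down inside, the knob stays at its height.
- ratchet (a joint): Slip of the ratchet knob relative to the silver nut sleeve under it (rad, clockwise from above positive), 0 at the start; one click each 0.524 rad. Tightening is clockwise. Until the foot presses, knob and sleeve turn together at about 0.1 Nm; the knob slips at about 0.19 Nm and the torque drops at each click. A red mark on the sleeve's dial and the white line agree at 0.
- foot: Brass foot, 22 mm across, under the screw, origin at the middle of its underside. It goes down 1.27 mm per rad of the sleeve; it starts 1.5 to 4 mm above the height of a seated billet and presses with about 50 to 75 N once the ratchet slips. The sleeve's 42 mm dial collar, top 30 mm below the knob's middle, bypasses the ratchet: not for tightening.
- basalt: Black basalt billet, 25 x 44 x 26 mm, origin under its middle. To be left alone.
- serpentinite: Green serpentinite billet, 25 x 44 x 26 mm, origin under its middle. To be left alone.
- dish: Shallow glass dish, 90 mm across, 15 mm high, origin under its middle. To be left alone.
- oil: Brown glass bottle with black cap, 34 mm across, 75 mm high, origin under its middle. To be left alone.
- tweezers: Steel tweezers lying flat, 130 mm long, 8 mm high, origin under its middle. To be left alone.
- loupe: Black eyepiece-like loupe, 40 mm across, 32 mm high, origin under its middle. To be left alone.
There are look-alikes about, which are no part of the job. Leave any purple or red look-alike of the granite alone.

How it is judged:
On the way, in this order (a step that is already met when the one before it is completed fails the run):
1. the granite billet stands flat on the slide between the stops (x of granite_center in the frame of seat between -0.004 and 0.004 m and y of granite_center in the frame of seat between -0.004 and 0.004 m and z of granite_center in the frame of seat below 0.0148 m and angle between granite_center's own z axis and vertical below 0.06 rad), for 0.2 s.
2. the arm is swung home over the seated billet (all of step 1 and value of joint swing_arm below 0.06 rad), for 0.2 s.
3. the foot presses on the billet and the ratchet has clicked at least twice (all of step 2 and contact force between foot and granite above 30 N and value of joint ratchet above 0.85 rad), for 0.2 s.
At the end, for the whole second after the job is handed in: The billet stands flat on the slide, within 4 mm of its middle; the arm is within 0.06 rad of its stop; the foot presses on the billet with more than 30 N; the ratchet has slipped two or three clicks (0.85 to 1.9 rad); all at rest (all of step 3 and value of joint ratchet below 1.9 rad and linear speed of granite below 0.02 m/s); the robot touches nothing.
It fails at once if the ratchet is clicked on past three clicks (value of joint ratchet above 1.95 rad).
It fails at once if the foot is forced onto the billet with more than 160 N, past what the ratchet allows (contact force between foot and granite above 160 N).
It fails at once if the press is shoved out of its place on the bench by more than 10 mm (distance of any of seat, column from where it was at the start of the episode above 0.01 m).
It fails at once if the billet is dropped or banged onto the slide (faster than 0.35 m/s within 30 mm of it) (linear speed of granite above 0.35 m/s and distance between granite and seat below 0.03 m).
It fails at once if another thing on the bench is moved by more than 20 mm (distance of any of basalt, serpentinite, dish, oil, tweezers, loupe from where it was at the start of the episode above 0.02 m).
It also fails if it takes over 72 s, if anything falls off the work surface, if the arm or the gripper's body presses on something with over 40 N, if the wrist force passes 120 N, or if a joint passes its speed limit or range.

## Working session

There is one attempt and no reset: what is moved stays moved. The work goes in short steps, Python scripts to look and compute and a tool call to move; the robot and the scene stay as the last step left them, time stands still between calls to the robot, and variables do not carry over. Pictures are saved under pics/ and viewed, at most 10 in all, crops included, and the job is handed in when it is done.

Besides the shell and the picture viewer there is one more tool, called after "Emit:" in YAML: its name, and indented under it one key for each argument. drive_tool: Moves the arm, as the interface text tells. Shifts and turns lie within -1 to 1; 1 stands for 500 mm of shift or 5 degrees of turn. Its arguments: {"type":"object","properties":{"targets":{"type":"array","items":{"type":"array","items":{"type":"array","items":{"type":"number","minimum":-1,"maximum":1}}}}},"required":["targets"]}

```bash
mkdir -p pics
cat > h.py <<'E'
import numpy as np, cv2
from rig import arm
def cam(n):
    c=arm.camera_info(n); return np.array(c["camera_matrix"],float),cv2.Rodrigues(np.array(c["rvec"],float))[0],np.array(c["tvec"],float).ravel()
def ray(n,p,ci=None):
    K,R,t=ci or cam(n); x=(p[1]-K[0,2])/K[0,0]; y=(p[0]-K[1,2])/K[1,1]
    if n=="wrist":
        r=np.hypot(x,y); d=np.array([x/r*np.sin(r),y/r*np.sin(r),np.cos(r)]) if r>1e-9 else np.array([0,0,1.])
    else: d=np.array([x,y,1.])
    return -R.T@t, R.T@(d/np.linalg.norm(d))
def atz(n,p,z,ci=None):
    o,d=ray(n,p,ci); return o+d*(z-o[2])/d[2]
def proj(n,X,ci=None):
    K,R,t=ci or cam(n); c=R@np.array(X)+t
    if n=="wrist":
        rr=np.hypot(c[0],c[1]); th=np.arctan2(rr,c[2]); q=c[:2]/max(rr,1e-9)*th
    else: q=c[:2]/c[2]
    return np.array([K[1,1]*q[1]+K[1,2],K[0,0]*q[0]+K[0,2]])
def shot(n,f=None):
    im=arm.capture(n)
    if f: cv2.imwrite("pics/"+f,im[:,:,::-1])
    return im
Z=dict(granite_center=.013,granite=0,column=.018,seat=.02,handle_ball=.075,ratchet_grip=.12,foot=.05,basalt=0,serpentinite=0,dish=0,oil=0,tweezers=0,loupe=0)
E
python3 - <<'E'
from h import *
np.set_printoptions(precision=4,suppress=True)
s=arm.read_state(); print(s["position"],s["eef_rot"],s["gripper_width"],s["time"])
for n in ("scene","side","wrist"):
    shot(n,n+"0.png"); print(n,"cam at",ray(n,(210,280))[0])
    for k in Z:
        for r in arm.place_of(k,n)[:3]:
            if r["score"]>.3: print(n,k,round(r["score"],2),np.round(r["position"],1),atz(n,r["position"],Z[k])[:2])
a=[cv2.imread(f"pics/{n}0.png") for n in("scene","side")]
print(arm.read_state()["time"])
E
```

```text
[0.2271 0.5007 0.2417] [-0.0002  0.2113  0.9774 -0.0006] 0.08548375870133373 0.0
scene cam at [0.8406 0.4036 0.8731]
scene granite_center 0.75 [182.5 228.1] [ 0.6029 -0.1772]
scene granite_center 0.52 [207.  239.6] [ 0.6175 -0.0923]
scene granite_center 0.51 [159.4 219.3] [ 0.5832 -0.2604]
scene granite 0.79 [208.  236.4] [ 0.6229 -0.1018]
scene granite 0.76 [164.7 210.6] [ 0.6095 -0.2673]
scene column 0.6 [249.2 350.4] [0.4554 0.1663]
scene seat 0.72 [226.9 326.1] [0.4677 0.084 ]
scene handle_ball 0.83 [258.8 293.1] [0.6044 0.1286]
scene handle_ball 0.49 [250.  351.4] [0.4804 0.1849]
scene ratchet_grip 0.77 [240.8 321.8] [0.5406 0.1439]
scene basalt 0.63 [163.3 272. ] [ 0.4607 -0.1749]
scene serpentinite 0.61 [143.7 237.1] [ 0.5063 -0.293 ]
scene dish 0.56 [113.  270.8] [ 0.3539 -0.3429]
scene oil 0.68 [153.3 170.3] [ 0.6865 -0.3682]
scene tweezers 0.49 [233.9 194.7] [ 0.7514 -0.0937]
scene loupe 0.87 [310.5 453.5] [0.3485 0.4157]
side cam at [ 0.4851 -1.041   0.9911]
side granite_center 0.63 [312.5 291.6] [ 0.5927 -0.2537]
side granite_center 0.61 [286.1 293.2] [ 0.6064 -0.1708]
si
[... 358 characters left out ...]
_grip 0.52 [174.  256.9] [0.54  0.168]
side ratchet_grip 0.51 [200.8 258. ] [0.535  0.0454]
side foot 0.38 [202.7 257.5] [0.537  0.1241]
side basalt 0.67 [295.1 231.8] [ 0.4518 -0.1743]
side serpentinite 0.42 [195.3 281.6] [0.6162 0.2151]
side dish 0.84 [360.9 194.5] [ 0.3641 -0.3577]
side oil 0.63 [352.  341.1] [ 0.692  -0.3656]
side tweezers 0.44 [262.4 347.9] [ 0.7629 -0.0897]
side loupe 0.42 [164.8 194.9] [0.3451 0.4067]
wrist cam at [0.1655 0.5286 0.3734]
wrist column 0.69 [397.6 121.3] [0.4679 0.0729]
wrist column 0.65 [385.  153.2] [0.4521 0.1652]
wrist seat 0.69 [398. 122.] [0.4675 0.0762]
wrist seat 0.5 [387.9 153.6] [0.4569 0.1631]
wrist loupe 0.61 [284.7 261.5] [0.35   0.4163]
2.1
```

View pics/scene0.png

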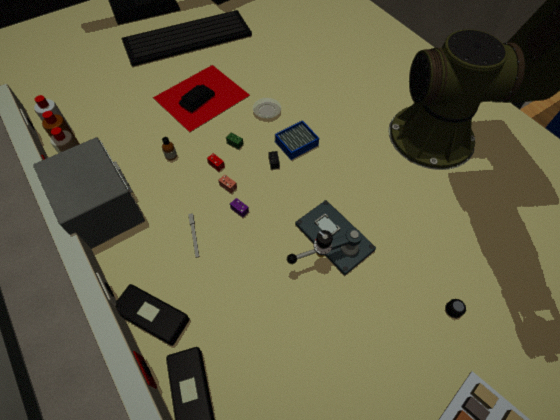

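View pics/side0.png

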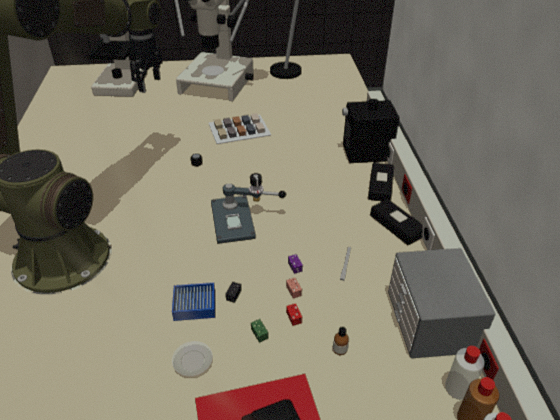

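The scene view shows the pink granite at about (183,228), between red (160,217) and purple (207,239). The press is at about (240,335), arm open with its ball at (258,292). The side view agrees: pink at (287,294), ball at (194,282). Granite ≈ (0.604,-0.174), seat ≈ (0.469,0.085). Next I move the wrist camera closer.

Emit:
drive_tool:
  targets:
    - [[1, -0.0945, -0.0578, 0, 0], [1, -0.0945, -0.0578, 0, 0], [1, -0.0945, -0.0578, 0, 0], [1, -0.0945, -0.0578, 0, 0], [1, -0.0945, -0.0578, 0, 0], [1, -0.0945, -0.0578, 0, 0], [1, -0.0945, -0.0578, 0, 0], [1, -0.0945, -0.0578, 0, 0], [1, -0.0945, -0.0578, 0, 0], [1, -0.0945, -0.0578, 0, 0], [1, -0.0945, -0.0578, 0, 0], [1, -0.0945, -0.0578, 0, 0], [1, 0, 0, 0, 0], [1, 0, 0, 0, 0]]

```text
time: 3.85
position: [0.6, -0.0488, 0.242]
eef_rot: [-0.0, 0.211, 0.977, 0.0]
force: [0.4, 0.2, 0.8]
gripper_width: 0.0857
grip_force: 0.0
```

Run:
```python
from h import *
np.set_printoptions(precision=4,suppress=True)
s=arm.read_state(); print(s["position"],s["eef_rot"],s["time"],s["joints"])
n="wrist"; ci=cam(n); shot(n,"w1.png"); print(ray(n,(210,280),ci)[0])
for k in Z:
    for r in arm.place_of(k,n)[:3]:
        if r["score"]>.3: print(k,round(r["score"],2),np.round(r["position"],1),atz(n,r["position"],Z[k],ci)[:2])
im=cv2.imread("pics/w1.png")
for r in arm.silhouettes("granite",n):
    m=np.array(r["mask"]); 
    ys,xs=np.nonzero(m); hsv=cv2.cvtColor(im,cv2.COLOR_BGR2HSV)[m].mean(0)
    P=np.array([atz(n,(a,b),.026,ci)[:2] for a,b in zip(ys,xs)],np.float32)
    print(round(r["score"],2),r["position"],m.sum(),hsv,cv2.minAreaRect(P))
```

```text
[ 0.6    -0.0488  0.242 ] [-0.0003  0.2113  0.9774  0.    ] 3.85 [-0.142   0.4171  1.3634  0.0001  1.3616 -1.287 ]
[ 0.5384 -0.0211  0.3732]
granite_center 0.77 [225.9 187.3] [ 0.608  -0.1775]
granite_center 0.76 [206.1 251.1] [ 0.6178 -0.0955]
granite_center 0.72 [243.  133.9] [ 0.5989 -0.2573]
granite 0.9 [205.9 251.5] [ 0.6207 -0.0976]
granite 0.81 [222.6 189.8] [ 0.6081 -0.1779]
granite 0.81 [239.3 137.8] [ 0.5989 -0.2572]
seat 0.92 [ 20.2 335.9] [0.4641 0.0776]
handle_ball 0.31 [ 21.5 335.8] [0.4768 0.0616]
ratchet_grip 0.88 [ 46.  454.3] [0.5369 0.1401]
foot 0.61 [195.2  87. ] [ 0.5172 -0.2602]
foot 0.54 [ 56.1 419.7] [0.5348 0.1382]
foot 0.42 [225.6 188.4] [ 0.6011 -0.1601]
basalt 0.92 [114.3 137.9] [ 0.459  -0.1755]
basalt 0.33 [219.2 189.5] [ 0.604  -0.1761]
serpentinite 0.87 [194.3  84.8] [ 0.5113 -0.2999]
oil 0.74 [ 57.8 420.1] [0.5363 0.1625]
tweezers 0.89 [293.8 300.7] [ 0.7568 -0.0919]
0.98 [243.9, 131.5] 729 [  9.1056 187.6337 121.2977] ((0.5957913994789124, -0.25182297825813293), (0.024815633893013, 0.05987432599067688), 14.619063377380371)
0.71 [207.7, 252.2] 1061 [132.9981 115.0726 101.3299] ((0.6184643507003784, -0.09231613576412201), (0.028764992952346802, 0.05118964612483978), 15.638068199157715)
0.69 [226.2, 188.3] 871 [  8.1757 105.977  131.3731] ((0.6054192781448364, -0.1730932742357254), (0.025994379073381424, 0.05351414158940315), 17.96822738647461)
```

View pics/w1.png

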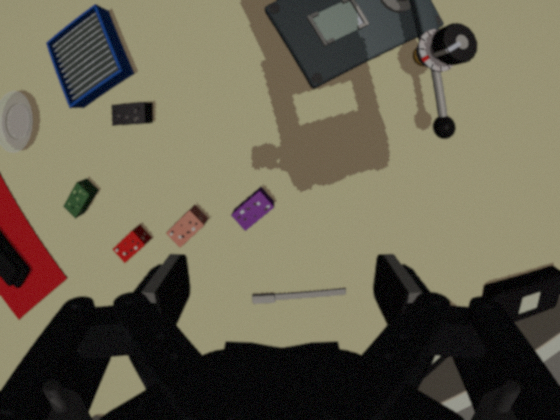

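The wrist view shows the granite at (226,187), between red (243,131) and purple (208,252), with its long axis at about 108° in the world frame. I'll align over it at low height and check again.

Emit:
drive_tool:
  targets:
    - [[1, -0.0387, -0.0755, 0.08, 0], [1, -0.0387, -0.0755, 0.08, 0], [1, -0.0387, -0.0755, 0.08, 0], [1, 0, 0, 0, 0.95], [1, 0, 0, 0, 0.95], [1, 0, 0, 0, 0.95], [1, 0, 0, 0, 0.95], [1, 0, 0, 0, 0.95], [1, 0, 0, 0, 0.95], [1, 0, 0, 0, 0.95], [1, 0, 0, 0, 0.95], [1, 0, 0, 0, 0.95], [1, 0, 0, 0, 0.95], [1, 0, 0, 0, 0]]

```text
time: 6.35
position: [0.6064, -0.1763, 0.1222]
eef_rot: [-0.0, 0.587, 0.81, -0.0]
force: [0.9, -0.0, 0.8]
gripper_width: 0.0851
grip_force: 0.0
```

Run:
```python
from h import *
np.set_printoptions(precision=4,suppress=True)
s=arm.read_state(); print(s["position"],s["eef_rot"],s["time"])
n="wrist"; ci=cam(n); shot(n,"w2.png"); o=ray(n,(210,280),ci)[0];print(o)
for k in ("granite_center","granite"):
    for r in arm.place_of(k,n)[:3]:
        if r["score"]>.3: print(k,round(r["score"],2),np.round(r["position"],1),atz(n,r["position"],Z[k],ci)[:2])
from scipy.spatial import ConvexHull
im=cv2.imread("pics/w2.png"); hsv=cv2.cvtColor(im,cv2.COLOR_BGR2HSV)
for r in arm.silhouettes("granite",n):
    m=np.array(r["mask"]); ys,xs=np.nonzero(m)
    P=np.array([atz(n,(a,b),.026,ci)[:2] for a,b in zip(ys,xs)],np.float32)
    print(round(r["score"],2),r["position"],m.sum(),hsv[m].mean(0),cv2.minAreaRect(P))
```

```text
[ 0.6064 -0.1763  0.1222] [-0.0001  0.5869  0.8097 -0.    ] 6.35
[ 0.5859 -0.1116  0.2534]
granite_center 0.87 [209.1 282.1] [ 0.6086 -0.1793]
granite_center 0.8 [110.2 330.1] [ 0.6186 -0.0965]
granite_center 0.55 [290.9 242.5] [ 0.5992 -0.2594]
granite 0.79 [282.6 242.1] [ 0.5973 -0.2591]
granite 0.78 [201.8 280.8] [ 0.6069 -0.1775]
granite 0.34 [291.9 149.9] [ 0.5154 -0.3014]
0.72 [107.9, 332.8] 2367 [138.9523 128.0718  75.117 ] ((0.6192397475242615, -0.09511539340019226), (0.02775523066520691, 0.04428985342383385), 16.006452560424805)
0.68 [208.3, 283.8] 2151 [  6.9312 117.7708 112.3608] ((0.606819212436676, -0.17527741193771362), (0.025328120216727257, 0.04800722002983093), 18.12046241760254)
0.58 [290.2, 239.2] 1780 [ 10.7596 192.8427 132.2337] ((0.5968881249427795, -0.2540416717529297), (0.02608128823339939, 0.056216247379779816), 13.667706489562988)
```

View pics/w2.png

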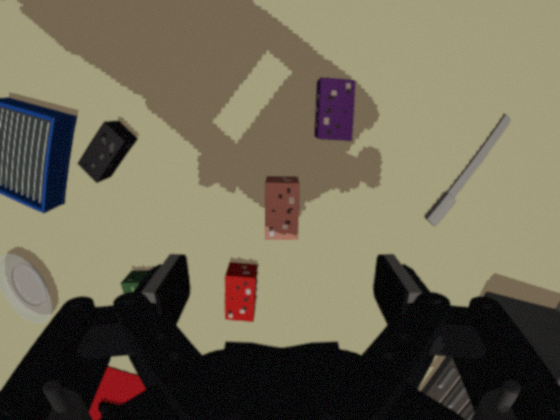

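Fingers are aligned with the granite (centre about (208,282), edges parallel to the tool axis). Descend and grip.

Emit:
drive_tool:
  targets:
    - [[1, -0.0025, 0.0013, 0.08, 0], [1, 0, 0, 0.08, 0], [1, 0, 0, 0.04, 0], [1, 0, 0, 0.0154, 0], [1, 0, 0, 0, 0], [-0.45, 0, 0, 0, 0], [-0.45, 0, 0, 0, 0], [-0.45, 0, 0, 0, 0], [-0.6, 0, 0, 0, 0], [-0.6, 0, 0, 0, 0], [-0.6, 0, 0, 0, 0], [-0.6, 0, 0, 0, 0]]

```text
time: 8.05
position: [0.6077, -0.1773, 0.0151]
eef_rot: [0.0, 0.587, 0.81, 0.0]
force: [-0.5, -0.9, 5.9]
gripper_width: 0.0236
grip_force: 60.4
```

Emit:
drive_tool:
  targets:
    - [[-0.6, 0, 0, -0.03, 0], [-0.6, 0, 0, -0.09, 0], [-0.6, 0, 0, -0.1, 0], [-0.6, 0, 0, -0.08, 0], [-0.6, 0.0763, -0.0309, 0, 0], [-0.6, 0.0763, -0.0309, 0, 0], [-0.6, 0.0763, -0.0309, 0, 0], [-0.6, 0.0763, -0.0309, 0, 0], [-0.6, 0.0763, -0.0309, 0, 0], [-0.6, 0, 0, 0, 0.73], [-0.6, 0, 0, 0, 0.73], [-0.6, 0, 0, 0, 0.73], [-0.6, 0, 0, 0, 0], [-0.6, 0, 0, 0, 0]]

```text
time: 9.8
position: [0.4747, -0.02, 0.1649]
eef_rot: [0.0, 0.661, 0.75, 0.0]
force: [-0.6, 0.2, 0.2]
gripper_width: 0.0238
grip_force: 59.5
```

```bash
cat > press.py <<'E'
from h import *
import sys
np.set_printoptions(precision=4,suppress=True)
s=arm.read_state(); print(s["position"],s["eef_rot"],s["time"],s["gripper_width"])
n="wrist"; ci=cam(n); shot(n,sys.argv[1]); print(ray(n,(210,280),ci)[0])
for k in ("seat","column","ratchet_grip","handle_ball","foot","granite"):
    for r in arm.place_of(k,n)[:2]:
        if r["score"]>.3: print(k,round(r["score"],2),np.round(r["position"],1),atz(n,r["position"],Z[k],ci)[:2])
E
python3 press.py w3.png
```

```text
[ 0.4747 -0.02    0.1649] [0.0001 0.6611 0.7503 0.0001] 9.8 0.02377146894093543
[0.4669 0.0476 0.296 ]
seat 0.79 [ 76.8 281.9] [0.4632 0.0801]
handle_ball 0.82 [ 51.4 478.8] [0.6086 0.1248]
foot 0.61 [ 13.9 379.8] [0.5319 0.1404]
granite 0.87 [255.7 281.6] [ 0.4843 -0.0878]
granite 0.59 [272.1 403.8] [ 0.6176 -0.0936]
```

View pics/w3.png

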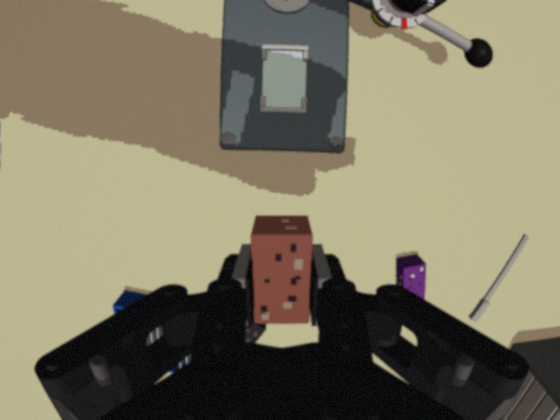

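Run:
```python
from h import *
np.set_printoptions(precision=4,suppress=True)
n="wrist"; ci=cam(n)
g=lambda p,z:atz(n,p,z,ci)[:2]
q=lambda a,b:np.degrees(np.arctan2(*(b-a)[::-1]))
print("base corners",g((148,221),.018),g((150,344),.018),"left edge dir",q(g((140,221),.018),g((5,226),.018)),"right",q(g((140,346),.018),g((5,349),.018)))
c=[g(p,.026) for p in((46,262),(45,308),(111,307),(110,261))]
print("stop frame outer",c,np.mean(c,0),q(c[3],c[0]),q(c[2],c[1]),np.linalg.norm(c[0]-c[1]),np.linalg.norm(c[0]-c[3]))
t=[g(p,.176) for p in((237,252),(237,311),(322,309),(322,254))]
print("billet top",t,np.mean(t,0),q(t[3],t[0]),q(t[2],t[1]),np.linalg.norm(t[0]-t[1]),np.linalg.norm(t[0]-t[3]))
im=cv2.imread("pics/w3.png")
a=cv2.resize(im[20:340,200:400],None,fx=2.4,fy=1.8,interpolation=cv2.INTER_CUBIC)
cv2.imwrite("pics/w3c.png",cv2.resize(im[25:175,200:375],None,fx=4,fy=4,interpolation=cv2.INTER_CUBIC))
```

```text
base corners [0.4187 0.0137] [0.5244 0.0253] left edge dir 95.04718528577655 right 95.91892423818919
stop frame outer [array([0.444 , 0.1036]), array([0.4812, 0.1093]), array([0.4874, 0.0538]), array([0.4499, 0.0499])] [0.4656 0.0791] 96.23568721247915 96.38417268858093 0.037583839198149414 0.05401899632137789
billet top [array([ 0.4613, -0.0006]), array([0.4845, 0.0023]), array([ 0.4904, -0.0387]), array([ 0.4659, -0.0418])] [ 0.4755 -0.0197] 96.25603262322892 98.0924958725831 0.023359890421822377 0.041432560004155156
```

View pics/w3c.png

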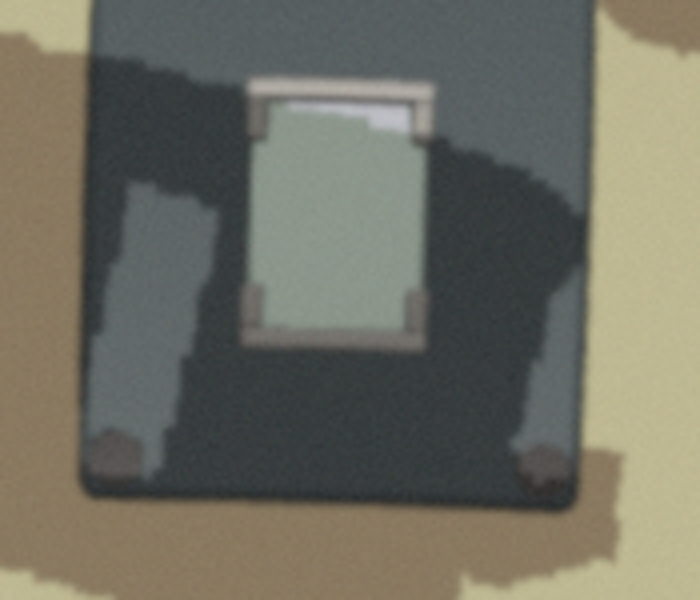

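The crop shows the slide with its stop frame, centre at image (78.5,284) → about (0.4656,0.079), yaw ≈ 96°. Next, a closer look from straight above the seat.

Emit:
drive_tool:
  targets:
    - [[-0.6, 0.0322, 0.0019, 0.05, 0], [-0.6, 0.0322, 0.0019, 0.05, 0], [-0.6, 0, 0, 0.05, 0.22], [-0.6, 0, 0, 0, 0], [-0.6, 0, 0, 0, 0]]

```text
time: 10.78
position: [0.473, 0.0121, 0.0905]
eef_rot: [0.0, 0.669, 0.744, 0.0]
force: [0.2, 0.2, -1.2]
gripper_width: 0.0238
grip_force: 59.5
```

```bash
python3 press.py w4.png
python3 - <<'E'
import cv2
im=cv2.imread("pics/w4.png"); cv2.imwrite("pics/w4c.png",cv2.resize(im[110:300,180:390],None,fx=3,fy=3,interpolation=cv2.INTER_CUBIC))
E
```

```text
[0.473  0.0121 0.0905] [0.0004 0.6687 0.7435 0.0003] 10.775 0.023840647832175363
[0.4665 0.0798 0.2216]
seat 0.62 [115.4 278.9] [0.4652 0.0795]
handle_ball 0.91 [ 82.6 540.3] [0.6084 0.1249]
foot 0.49 [ 28.9 413. ] [0.5333 0.1393]
granite 0.69 [256.3 278.9] [ 0.4758 -0.0225]
granite 0.52 [114.8 276.4] [0.4634 0.0797]
```

View pics/w4c.png

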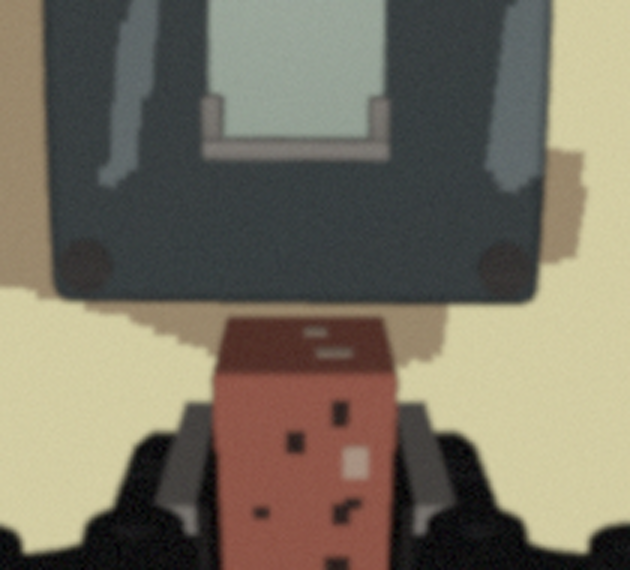

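Run:
```python
from h import *
np.set_printoptions(precision=4,suppress=True)
n="wrist"; ci=cam(n); s=arm.read_state(); w,x,y,z=s["eef_rot"]
from scipy.spatial.transform import Rotation as Ro
R=Ro.from_quat([x,y,z,w]).as_matrix(); p=np.array(s["position"])
im=cv2.imread("pics/w4.png"); gr=cv2.cvtColor(im,cv2.COLOR_BGR2GRAY)
print(np.degrees(np.arctan2(R[1,0],R[0,0])), ci[0][0,2])
T=lambda q,z:R.T@(atz(n,q,z,ci)-p)
c=lambda u,v:(110+v/3,180+u/3)
for nm,q,z in [("frame near L",c(202,159),.026),("near R",c(389,159),.026),("inner near",c(296,138),.026),("base L",c(55,297),.018),("base R",c(538,300),.018),("billet bot L",c(228,318),.0754),("billet bot R",c(382,318),.0754),("billet top L",c(215,373),.1014),("billet top R",c(396,373),.1014),("seat net",(115.4,278.9),.02),("glass L",c(207,50),.02),("glass R",c(386,50),.02)]: print(nm,T(q,z)[:2]*1000)
# far frame edges: vertical profile along col 278
print(gr[60:120,279])
```

```text
96.04964309454544 281.27921825105096
frame near L [ 39.1989 -19.824 ]
near R [39.1656 17.9852]
inner near [43.3822 -0.7973]
base L [  7.6715 -54.4593]
base R [ 6.9666 52.663 ]
billet bot L [ 21.324  -11.1199]
billet bot R [21.3188 13.0698]
billet top L [ 22.0477 -10.887 ]
billet top R [22.0402 12.9288]
seat net [67.8602 -0.6758]
glass L [ 61.0497 -19.0653]
glass R [61.0014 17.5966]
[ 61  61  62  62  61  59  61  60  68  84 108 122 127 129 119 107 104 133
 155 161 162 163 160 164 162 161 164 162 162 162 158 162 161 164 161 160
 159 162 160 160 161 161 159 160 161 162 161 162 163 161 160 158 159 159
 161 161 159 160 160 157]
```

Emit:
drive_tool:
  targets:
    - [[-0.6, 0.0453, -0.0012, 0, 0], [-0.6, 0.0453, -0.0012, 0, 0], [-0.6, 0.0453, -0.0012, 0, 0], [-0.6, 0, 0, 0.04, 0], [-0.6, 0, 0, 0.03, 0], [-0.6, 0, 0, 0.018, 0], [-0.6, 0, 0, 0, 0], [-0.6, 0, 0, 0.005, 0], [-0.6, 0, 0, 0.005, 0], [-0.6, 0, 0, 0.005, 0], [-0.6, 0, 0, 0, 0]]

```text
time: 12.5
position: [0.4636, 0.0796, 0.038]
eef_rot: [-0.0, 0.669, 0.743, -0.0]
force: [-0.2, 0.1, -0.4]
gripper_width: 0.0238
grip_force: 59.5
```

Emit:
drive_tool:
  targets:
    - [[-0.6, 0, 0, 0.002, 0], [-0.6, 0, 0, 0.002, 0], [-0.6, 0, 0, 0.0015, 0], [-0.6, 0, 0, 0, 0]]

```text
time: 13.0
position: [0.4636, 0.0796, 0.0353]
eef_rot: [-0.0, 0.669, 0.743, -0.0]
force: [-0.1, 0.9, -0.6]
gripper_width: 0.0236
grip_force: 59.5
```

Emit:
drive_tool:
  targets:
    - [[-0.35, 0, 0, 0, 0], [-0.2, 0, 0, 0, 0], [-0.1, 0, 0, 0, 0], [0, 0, 0, -0.03, 0], [0, 0, 0, -0.08, 0], [0, -0.04, 0, -0.1, 0], [0, -0.05, 0, -0.1, 0], [0, -0.04, 0, 0, 0], [0, 0, 0, 0, 0]]

```text
time: 14.12
position: [0.4705, 0.0142, 0.1915]
eef_rot: [0.001, 0.669, 0.743, 0.0]
force: [-0.8, 1.0, -0.8]
gripper_width: 0.043
grip_force: 0.0
```

```bash
python3 press.py w5.png
python3 - <<'E'
from h import *
im=shot("side","s5.png");shot("scene","c5.png")
for n in("side","scene"):
  for k in ("seat","column","ratchet_grip","handle_ball","foot","granite"):
    for r in arm.place_of(k,n)[:2]:
        if r["score"]>.3: print(n,k,round(r["score"],2),np.round(r["position"],1),atz(n,r["position"],Z[k])[:2])
w=cv2.imread("pics/w5.png"); 
cv2.imwrite("pics/m5.png",w)
E
```

```text
[0.4705 0.0142 0.1915] [0.0006 0.6694 0.7429 0.0005] 14.125 0.04303829837550675
[0.4641 0.0819 0.3226]
seat 0.98 [117.7 283.4] [0.4666 0.0798]
column 0.75 [ 35.2 283.8] [0.4588 0.1582]
ratchet_grip 0.63 [ 45.6 400.6] [0.5354 0.1383]
handle_ball 0.67 [116.9 280.5] [0.4639 0.0805]
granite 0.79 [283.5 394.3] [ 0.6171 -0.0914]
granite 0.61 [117.4 279.9] [0.4633 0.0796]
side seat 0.78 [219.3 233.4] [0.46493943 0.09236266]
side column 0.65 [204.  233.2] [0.46641031 0.16453371]
side ratchet_grip 0.54 [175.4 255.8] [0.53639941 0.1615161 ]
side ratchet_grip 0.31 [215.7 233.6] [ 0.46796262 -0.01008879]
side handle_ball 0.61 [191.8 281.3] [0.60710337 0.13640841]
side foot 0.35 [201.3 258.1] [0.53912672 0.13036889]
side foot 0.34 [202.9 232.3] [0.46459173 0.13017781]
side granite 0.83 [316.1 293.7] [ 0.59787805 -0.25454889]
side granite 0.67 [223.7 233.4] [0.46393493 0.09616328]
scene seat 0.76 [224.4 325.4] [0.46474177 0.07724128]
scene column 0.58 [249.6 351.7] [0.45338625 0.16887927]
scene ratchet_grip 0.58 [240.1 319. ] [0.54467091 0.13907914]
scene ratchet_grip 0.42 [221.  328.8] [0.4970123  0.11276441]
scene handle_ball 0.59 [255.6 292.9] [0.600185  0.1218321]
scene granite 0.76 [165.  216.2] [ 0.59674697 -0.25755495]
scene granite 0.71 [209.2 236.2] [ 0.62523921 -0.09884672]
```

View pics/m5.png

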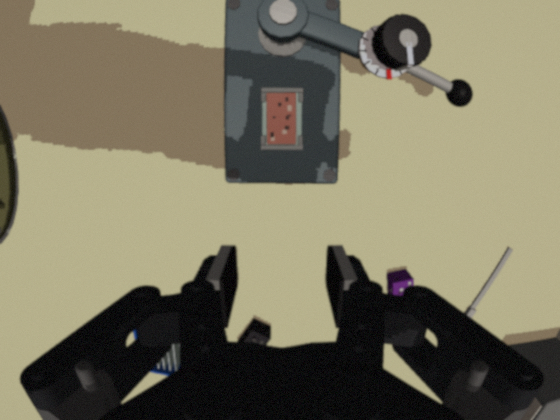

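The billet sits inside the stops (118,282), and the arm is open with the knob at (42,402) and the ball at (92,459). Next I locate the ball.

Run:
```python
from h import *
np.set_printoptions(precision=4,suppress=True)
n="wrist"; ci=cam(n)
seat=np.array([.4638,.0797]); a=np.radians(96.05); u=np.array([np.cos(a),np.sin(a)]); col=seat+.08*u
print("col",col)
for nm,p,z in(("ball",(92.5,459),.075),("knob top",(41.5,402),.133),("column cap",(13,283),.09),("ball scene",None,0)):
    if p: X=atz(n,p,z,ci)[:2]; d=X-col; print(nm,X,np.linalg.norm(d),np.degrees(np.arctan2(d[1],d[0])))
im=cv2.imread("pics/w5.png"); g=cv2.cvtColor(im,cv2.COLOR_BGR2GRAY)[70:115,435:480]; m=(g<60).astype(np.uint8)
k=cv2.connectedComponentsWithStats(m); print(k[2],k[3]+[435,70])
```

```text
col [0.4554 0.1593]
ball [0.6071 0.1245] 0.15563748763034385 -12.8872793242128
knob top [0.5307 0.138 ] 0.07826347699520501 -15.746352442335333
column cap [0.4573 0.1576] 0.0025819245830050372 -40.32845631627459
[[   0    0   45   45 1558]
 [  12   10   25   26  467]] [[456.2593  91.7015]
 [459.4711  92.9957]]
```

Emit:
drive_tool:
  targets:
    - [[-0.1, 0.0636, 0.0979, 0, 0], [-0.1, 0.0636, 0.0979, 0, 0], [-0.1, 0.0636, 0.0979, 0, 0], [-0.1, 0, 0, 0, -1], [-0.1, 0, 0, 0, -1], [-0.1, 0, 0, 0, -1], [-0.1, 0, 0, 0, -1], [-0.1, 0, 0, 0, -1], [-0.1, 0, 0, 0, -1], [-0.1, 0, 0, 0, -1], [-0.1, 0, 0, 0, -1], [-0.1, 0, 0, 0, -1], [-0.1, 0, 0, 0, -1], [-0.1, 0, 0, 0, -1], [-0.1, 0, 0, 0, -1], [-0.1, 0, 0, 0, -1], [-0.1, 0, 0, 0, -1], [-0.1, 0, 0, 0, -0.2], [-0.1, 0, 0, 0, 0]]

```text
time: 17.55
position: [0.6064, 0.1253, 0.1903]
eef_rot: [-0.0, 0.113, 0.994, -0.0]
force: [-0.3, -0.7, 0.1]
gripper_width: 0.0384
grip_force: 0.0
```

```bash
python3 press.py w6.png
python3 - <<'E'
from h import *
from scipy.spatial.transform import Rotation as Ro
s=arm.read_state(); w,x,y,z=s["eef_rot"]; R=Ro.from_quat([x,y,z,w]).as_matrix(); print(np.degrees(np.arctan2(R[1,0],R[0,0])))
im=cv2.imread("pics/w6.png")
cv2.imwrite("pics/w6c.png",im[:400])
n="wrist"
for r in arm.silhouettes("handle_ball",n)[:3]: print(r["score"],r["position"],np.array(r["mask"]).sum())
K=proj(n,(.6065,.1245,.075)); print("expected ball px",K)
E
```

```text
[0.6064 0.1253 0.1903] [-0.0001  0.1135  0.9935 -0.    ] 17.55 0.03842916413890066
[0.5404 0.1402 0.3214]
seat 0.65 [ 57.1 197.7] [0.4667 0.0774]
column 0.87 [ 25.8 280.6] [0.4568 0.1589]
ratchet_grip 0.83 [107.8 280.6] [0.5358 0.1408]
handle_ball 0.89 [202.6 282.8] [0.6067 0.126 ]
granite 0.74 [109.  280.8] [0.5342 0.1411]
granite 0.68 [234.3 103.6] [ 0.6168 -0.0928]
167.03319990569494
0.64 [93.1, 280.8] 7012
expected ball px [202.77080537 280.84964742]
```

View pics/w6c.png

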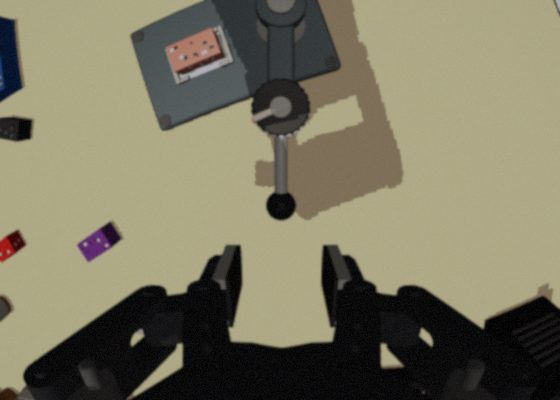

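The ball is at (205,281), centred between the fingers, and the arm lies along the tool axis. Next: descend, cage the ball and swing it along its arc.

Emit:
drive_tool:
  targets:
    - [[-0.1, 0, 0, 0.08, 0], [-0.1, 0, 0, 0.08, 0], [-0.1, 0, 0, 0.05, 0], [-0.1, 0, 0, 0.0166, 0], [-0.3, 0, 0, 0, 0], [-0.3, 0, 0, 0, 0], [-0.3, 0.0006, -0.0135, 0, 0.5], [-0.3, 0.0012, -0.027, 0, 1], [-0.3, 0.0012, -0.027, 0, 1], [-0.3, 0.0012, -0.027, 0, 1], [-0.3, 0.0012, -0.027, 0, 1], [-0.3, 0.0012, -0.027, 0, 1], [-0.3, 0.0012, -0.027, 0, 1], [-0.3, 0.0012, -0.027, 0, 1], [-0.3, 0.0012, -0.027, 0, 1], [-0.3, 0.0012, -0.027, 0, 1], [-0.3, 0.0012, -0.027, 0, 1], [-0.3, 0.0012, -0.027, 0, 1], [-0.3, 0.0006, -0.0135, 0, 0.5], [-0.3, 0, 0, 0, 0]]

```text
time: 20.45
position: [0.5006, 0.0118, 0.0777]
eef_rot: [0.0, 0.595, 0.804, 0.0]
force: [0.2, -0.2, -0.7]
gripper_width: 0.0297
grip_force: 0.0
```

```bash
cat > st.py <<'E'
from h import *
from scipy.spatial.transform import Rotation as Ro
np.set_printoptions(precision=4,suppress=True)
s=arm.read_state(); w,x,y,z=s["eef_rot"]; R=Ro.from_quat([x,y,z,w]).as_matrix(); p=np.array(s["position"])
yaw=np.degrees(np.arctan2(R[1,0],R[0,0]))
col=np.array([.4554,.1593]); d=p[:2]-col
print("t",s["time"],p,"yaw",yaw,"r",np.linalg.norm(d),"phi",np.degrees(np.arctan2(d[1],d[0])),"home -83.95")
print("F",np.array(s["force"]),"T",np.array(s["torque"]),"tool F",R.T@np.array(s["force"]),"w",s["gripper_width"],"g",s["grip_force"],"q",s["joints"])
E
cat > net.py <<'E'
from st import *
n="wrist"; ci=cam(n); shot(n,"x%d.png"%(s["time"]*100))
for k in ("ratchet_grip","handle_ball","granite","seat","column"):
    for r in arm.place_of(k,n)[:2]:
        if r["score"]>.3:
            X=atz(n,r["position"],Z[k],ci); print(k,round(r["score"],2),np.round(r["position"],1),X[:2],"phi",np.degrees(np.arctan2(X[1]-col[1],X[0]-col[0])))
E
python3 net.py
```

```text
t 20.45 [0.5006 0.0118 0.0777] yaw 106.97111730556297 r 0.15423512766769154 phi -72.94436755325263 home -83.95
F [ 0.2331 -0.1612 -0.7018] T [-0.0397  0.0138  0.0293] tool F [-0.2219  0.1752  0.7021] w 0.029749477747803846 g 0.0 q [-0.0495  0.3997  1.8124 -0.0001  0.9285 -0.3456]
ratchet_grip 0.94 [ 99.1 286.5] [0.4815 0.0815] phi -71.47658352150343
handle_ball 0.55 [269.  285.5] [0.5033 0.012 ] phi -72.00339024993612
granite 0.48 [360.6 374. ] [ 0.6183 -0.092 ] phi -57.05639984115537
```

Emit:
drive_tool:
  targets:
    - [[-0.3, 0.0004, -0.0162, 0, 0.6], [-0.3, 0.0004, -0.0162, 0, 0.6], [-0.3, 0.0002, -0.0108, 0, 0.4], [-0.3, 0.0001, -0.0054, 0, 0.2], [-0.3, 0.0001, -0.0054, 0, 0.2], [-0.3, 0, 0, 0, 0]]

```text
time: 21.5
position: [0.4741, 0.0066, 0.077]
eef_rot: [-0.0, 0.662, 0.749, -0.0]
force: [0.4, 0.7, -0.3]
gripper_width: 0.0297
grip_force: 0.1
```

```bash
python3 net.py
```

```text
t 21.5 [0.4741 0.0066 0.077 ] yaw 97.05690919108913 r 0.15384861246957007 phi -83.0094982515801 home -83.95
F [ 0.431   0.6658 -0.273 ] T [ 0.0364 -0.0411 -0.0135] tool F [0.6078 0.5096 0.2729] w 0.02965531208053317 g 0.08499284042045474 q [-0.0633  0.3518  1.8848 -0.0001  0.9052 -0.1864]
ratchet_grip 0.71 [ 99.4 288.1] [0.4679 0.0786] phi -81.21364871366102
handle_ball 0.58 [271.4 288.1] [0.4782 0.0057] phi -81.56502396235501
granite 0.63 [341.3 429.3] [ 0.6194 -0.093 ] phi -56.97574475909264
```

Emit:
drive_tool:
  targets:
    - [[-0.3, 0, -0.003, 0, 0.1], [-0.3, 0, -0.003, 0, 0.1], [-0.3, 0, -0.003, 0, 0], [-0.3, 0, 0, 0, 0]]

```text
time: 22.3
position: [0.4697, 0.006, 0.0771]
eef_rot: [0.0, 0.669, 0.743, -0.0]
force: [1.4, 0.4, -0.5]
gripper_width: 0.03
grip_force: 0.4
```

Emit:
drive_tool:
  targets:
    - [[-0.3, 0, -0.002, 0, 0], [-0.3, 0, 0, 0, 0]]

```text
time: 22.55
position: [0.4688, 0.0059, 0.0771]
eef_rot: [0.0, 0.669, 0.743, -0.0]
force: [1.1, 0.0, -0.9]
gripper_width: 0.03
grip_force: 0.7
```

Emit:
drive_tool:
  targets:
    - [[-0.3, 0, -0.002, 0, 0], [-0.3, 0, 0, 0, 0]]

```text
time: 22.8
position: [0.468, 0.0059, 0.0771]
eef_rot: [0.0, 0.669, 0.743, 0.0]
force: [3.6, -1.5, -1.5]
gripper_width: 0.0303
grip_force: 2.1
```

Emit:
drive_tool:
  targets:
    - [[-0.3, 0, -0.002, 0, 0], [-0.3, 0, 0, 0, 0]]

```text
time: 23.05
position: [0.4675, 0.0058, 0.0772]
eef_rot: [0.001, 0.669, 0.743, 0.001]
force: [8.1, -0.7, -4.5]
gripper_width: 0.0298
grip_force: 4.3
```

```bash
python3 net.py
```

```text
t 23.05 [0.4675 0.0058 0.0772] yaw 96.05228151397652 r 0.15401217192289393 phi -85.49330304658693 home -83.95
F [ 8.1292 -0.7164 -4.4691] T [-0.1566 -1.4044 -0.0163] tool F [-1.5683  7.9995  4.4854] w 0.029751060244157846 g 4.259539693593979 q [-0.0661  0.338   1.9041  0.0001  0.8975 -0.1718]
ratchet_grip 0.84 [ 99.8 295.3] [0.4643 0.078 ] phi -83.73508480434649
handle_ball 0.61 [270.  289.7] [0.4722 0.0055] phi -83.77226232439978
seat 0.42 [327.5 539.9] [ 0.7298 -0.0765] phi -40.66929120841007
```

The arm is home against its stop (8 N, about −83.8°). Now lift, go over the knob and wind the wrist back.

Emit:
drive_tool:
  targets:
    - [[-0.2, 0, 0.004, 0, 0], [-0.2, 0, 0, 0, 0], [-0.2, 0, 0, -0.098, 0], [-0.2, 0, 0, -0.098, 0], [0.1, 0.0739, 0.0021, 0, 0], [0.1, 0.0739, 0.0021, 0, 0], [0.1, 0, 0, 0, -1], [0.1, 0, 0, 0, -1], [0.1, 0, 0, 0, -1], [0.1, 0, 0, 0, -1], [0.1, 0, 0, 0, -1], [0.1, 0, 0, 0, -1], [0.1, 0, 0, 0, -1], [0.1, 0, 0, 0, -1], [0.1, 0, 0, 0, -1], [0.1, 0, 0, 0, -1], [0.1, 0, 0, 0, -1], [0.1, 0, 0, 0, -1], [0.1, 0, 0, 0, -1], [0.1, 0, 0, 0, -1]]

```text
time: 25.85
position: [0.4628, 0.0797, 0.1749]
eef_rot: [-0.0, 0.12, 0.993, -0.0]
force: [-0.0, -0.1, 0.1]
gripper_width: 0.0468
grip_force: 0.0
```

Emit:
drive_tool:
  targets:
    - [[0.1, 0, 0, 0, -1], [0.1, 0, 0, 0, -1], [0.1, 0, 0, 0, -1], [0.1, 0, 0, 0, -1], [0.1, 0, 0, 0, -1], [0.1, 0, 0, 0, -1], [0.1, 0, 0, 0, -1], [0.1, 0, 0, 0, -1], [0.1, 0, 0, 0, -1], [0.1, 0, 0, 0, -1], [0.1, 0, 0, 0, -1], [0.1, 0, 0, 0, -1], [0.1, 0, 0, 0, -1], [0.1, 0, 0, 0, -1], [0.1, 0, 0, 0, 0]]

```text
time: 27.72
position: [0.4628, 0.0797, 0.1749]
eef_rot: [-0.0, -0.47, 0.883, 0.0]
force: [0.2, -0.1, -0.3]
gripper_width: 0.047
grip_force: 0.0
```

```bash
python3 net.py
python3 - <<'E'
from st import *
print("expected knob",proj("wrist",(.4638,.0797,.12)),"top",proj("wrist",(.4638,.0797,.133)))
for r in arm.silhouettes("ratchet_grip","wrist")[:2]: print(r["score"],r["position"],np.array(r["mask"]).sum())
E
```

```text
t 27.725 [0.4628 0.0797 0.1749] yaw -123.97605124017375 r 0.07995047682134282 phi -84.65791986410183 home -83.95
F [ 0.2185 -0.1426 -0.3048] T [-0.0064  0.0208 -0.004 ] tool F [-0.004  -0.261   0.3047] w 0.0469564072486479 g 0.0 q [ 0.0925  0.1935  1.8202  0.      1.1284 -2.4561]
ratchet_grip 0.93 [230.4 280.2] [0.4643 0.0787] phi -83.7291974050858
ratchet_grip 0.63 [205.8  12.6] [ 0.6291 -0.0509] phi -50.43286351672985
handle_ball 0.64 [129.  212.2] [0.4712 0.0019] phi -84.2686056798053
granite 0.88 [135.9  72.1] [ 0.6181 -0.0972] phi -57.6121672268355
granite 0.85 [21.9 27.3] [ 0.5966 -0.2593] phi -71.36071255286346
seat 0.69 [192.1 280.8] [0.464 0.079] phi -83.85298773882124
column 0.55 [255.8 333. ] [0.4577 0.161 ] phi 37.32650868712369
t 28.025 [0.463  0.0797 0.175 ] yaw -123.99362409540339 r 0.07995460559998217 phi -84.52090228009857 home -83.95
F [-0.0993  0.9364 -0.8178] T [ 0.0057 -0.0313  0.0005] tool F [-0.7209  0.6058  0.8178] w 0.047267891863738566 g 0.0 q [ 0.0925  0.1936  1.8199  0.      1.1282 -2.4558]
expected knob [230.9877 281.995 ] top [238.8915 282.052 ]
0.6 [231.9, 279.9] 2991
```

Emit:
drive_tool:
  targets:
    - [[0.1, 0, -0.0022, 0.05, 0], [0.1, 0, 0, 0.05, 0], [0.1, 0, 0, 0.024, 0], [0.1, 0, 0, 0, 0], [-0.25, 0, 0, 0, 0], [-0.4, 0, 0, 0, 0], [-0.4, 0, 0, 0, 0], [-0.4, 0, 0, 0, 0]]

```text
time: 29.08
position: [0.4644, 0.0793, 0.1141]
eef_rot: [0.001, -0.47, 0.883, -0.0]
force: [-2.7, 2.5, 7.3]
gripper_width: 0.033
grip_force: 59.3
```

```bash
python3 st.py
```

```text
t 29.075 [0.4644 0.0793 0.1141] yaw -123.94618925817409 r 0.0804695575282703 phi -83.56667410263135 home -83.95
F [-2.7399  2.4996  7.277 ] T [0.5    0.4108 0.0184] tool F [-0.5532  3.6607 -7.2803] w 0.03302720342867091 g 59.30792570114136 q [ 0.0913  0.2828  1.8714  0.0004  0.9857 -2.4581]
```

Emit:
drive_tool:
  targets:
    - [[-0.4, 0, 0, 0, 1], [-0.4, 0, 0, 0, 1], [-0.4, 0, 0, 0, 1], [-0.4, 0, 0, 0, 1], [-0.4, 0, 0, 0, 1], [-0.4, 0, 0, 0, 1]]

```text
time: 29.82
position: [0.4644, 0.0794, 0.1141]
eef_rot: [0.001, -0.224, 0.975, 0.0]
force: [-3.5, 3.3, 7.9]
gripper_width: 0.0328
grip_force: 59.3
```

```bash
python3 st.py
```

```text
t 29.825 [0.4644 0.0794 0.1141] yaw -154.10058116823646 r 0.08039151209820812 phi -83.6046199796808 home -83.95
F [-3.4541  3.3461  7.8812] T [0.5888 0.5654 0.0758] tool F [ 1.6332  4.5176 -7.8845] w 0.03284424099172293 g 59.261489510536194 q [ 0.0914  0.2828  1.8714  0.0005  0.9858 -1.9317]
```

Emit:
drive_tool:
  targets:
    - [[-0.4, 0, 0, 0, 1], [-0.4, 0, 0, 0, 1], [-0.4, 0, 0, 0, 1], [-0.4, 0, 0, 0, 1], [-0.4, 0, 0, 0, 1], [-0.4, 0, 0, 0, 1]]

```text
time: 30.58
position: [0.4643, 0.0795, 0.1141]
eef_rot: [0.001, 0.036, 0.999, 0.0]
force: [-3.6, 4.9, 8.2]
gripper_width: 0.0325
grip_force: 59.3
```

```bash
python3 st.py
```

```text
t 30.575 [0.4643 0.0795 0.1141] yaw 175.90154668430782 r 0.08024738636635209 phi -83.63999616814837 home -83.95
F [-3.5954  4.9148  8.1522] T [0.8054 0.6254 0.0968] tool F [ 3.9271  4.6523 -8.1531] w 0.03249669442016641 g 59.26529109477997 q [ 0.0916  0.2828  1.8715  0.0008  0.9859 -1.4081]
```

Emit:
drive_tool:
  targets:
    - [[-0.4, 0, 0, 0, 1], [-0.4, 0, 0, 0, 1], [-0.4, 0, 0, 0, 1]]

```text
time: 30.95
position: [0.4643, 0.0796, 0.1141]
eef_rot: [0.001, 0.166, 0.986, 0.001]
force: [-3.9, 5.6, 8.6]
gripper_width: 0.0322
grip_force: 59.3
```

```bash
python3 st.py | tail -1
```

```text
F [-3.8793  5.5739  8.5936] T [0.8664 0.5972 0.1889] tool F [ 5.4808  4.0088 -8.594 ] w 0.03224122324834674 g 59.25719439983368 q [ 0.0916  0.2828  1.8715  0.0009  0.9859 -1.1464]
```

Emit:
drive_tool:
  targets:
    - [[-0.4, 0, 0, 0, 1], [-0.4, 0, 0, 0, 1], [-0.4, 0, 0, 0, 1]]

```text
time: 31.32
position: [0.4643, 0.0796, 0.1141]
eef_rot: [0.001, 0.293, 0.956, 0.001]
force: [-4.3, 5.5, 7.2]
gripper_width: 0.0323
grip_force: 59.2
```

```bash
python3 st.py | tail -1
```

```text
F [-4.2977  5.5449  7.217 ] T [0.8951 0.5889 0.1258] tool F [ 6.6625  2.194  -7.218 ] w 0.03230922141651133 g 59.243207573890686 q [ 0.0917  0.2828  1.8715  0.001   0.9858 -0.8845]
```

Emit:
drive_tool:
  targets:
    - [[-0.4, 0, 0, 0, 1], [-0.4, 0, 0, 0, 1]]

```text
time: 31.58
position: [0.4643, 0.0797, 0.1141]
eef_rot: [0.0, 0.375, 0.927, 0.001]
force: [-2.1, 6.6, 7.4]
gripper_width: 0.0324
grip_force: 59.3
```

```bash
python3 st.py
```

```text
t 31.575 [0.4643 0.0797 0.1141] yaw 135.9028591053564 r 0.08012422176099535 phi -83.60200369277771 home -83.95
F [-2.1211  6.6178  7.4239] T [1.0648 0.6192 0.0874] tool F [ 6.1258  3.2895 -7.4204] w 0.032350172794657274 g 59.26203668117523 q [ 0.0917  0.2828  1.8714  0.001   0.9858 -0.71  ]
```

Emit:
drive_tool:
  targets:
    - [[-0.4, 0, 0, 0, 1]]

```text
time: 31.7
position: [0.4643, 0.0797, 0.1141]
eef_rot: [0.0, 0.415, 0.91, 0.001]
force: [-3.2, 6.8, 7.4]
gripper_width: 0.0327
grip_force: 59.3
```

```bash
python3 st.py | grep -o "T .*tool"
```

```text
T [1.0807 0.5638 0.1382] tool
```

Emit:
drive_tool:
  targets:
    - [[-0.4, 0, 0, 0, 1]]

```text
time: 31.82
position: [0.4644, 0.0797, 0.1141]
eef_rot: [0.0, 0.455, 0.891, 0.001]
force: [-4.2, 6.4, 7.1]
gripper_width: 0.0323
grip_force: 59.3
```

```bash
python3 st.py | grep -o "T .*tool"
```

```text
T [1.0954 0.5847 0.1231] tool
```

Emit:
drive_tool:
  targets:
    - [[-0.4, 0, 0, 0, 1]]

```text
time: 31.95
position: [0.4644, 0.0797, 0.1141]
eef_rot: [0.0, 0.493, 0.87, 0.001]
force: [-2.7, 7.1, 7.3]
gripper_width: 0.0323
grip_force: 59.3
```

```bash
python3 st.py | grep -o "T .*tool"; python3 net.py | tail -5; ls pics|tail -3
```

```text
T [1.077  0.5687 0.1329] tool
ratchet_grip 0.89 [279.5 283.9] [0.4665 0.0792] phi -82.13481540261908
handle_ball 0.92 [334.5 233.2] [0.4731 0.0044] phi -83.48522203167174
granite 0.74 [208.9 283.1] [0.4686 0.0765] phi -80.92157849440689
granite 0.33 [216.9 281.6] [0.471  0.0702] phi -80.057200985171
seat 0.96 [210.2 280.4] [0.4643 0.0797] phi -83.63204926117456
x2305.png
x2772.png
x3195.png
```

Run:
```python
from st import *
s=arm.read_state()
ci=cam("wrist")
print("knob top px",proj("wrist",(.464,.0795,.133)),"collar",proj("wrist",(.464,.0795,.09)))
a=cv2.imread("pics/x2772.png"); b=cv2.imread("pics/x3195.png"); 
A=cv2.resize(a[160:310,215:350],None,fx=2.9,fy=2.9,interpolation=cv2.INTER_CUBIC);B=cv2.resize(b[170:320,215:350],None,fx=2.9,fy=2.9,interpolation=cv2.INTER_CUBIC)
cv2.imwrite("pics/mont.png",np.hstack([A,B]))
```

```text
t 32.25 [0.4644 0.0797 0.1141] yaw 121.06687878712334 r 0.08006670229244107 phi -83.57975934805295 home -83.95
F [-3.6158  7.6155  7.6806] T [1.0974 0.6035 0.1216] tool F [ 8.3902  0.8471 -7.6779] w 0.03229294984696691 g 59.27183210849762 q [ 0.0918  0.2828  1.8714  0.0011  0.9858 -0.451 ]
knob top px [291.7776 279.2944] collar [249.0073 279.62  ]
```

View pics/mont.png

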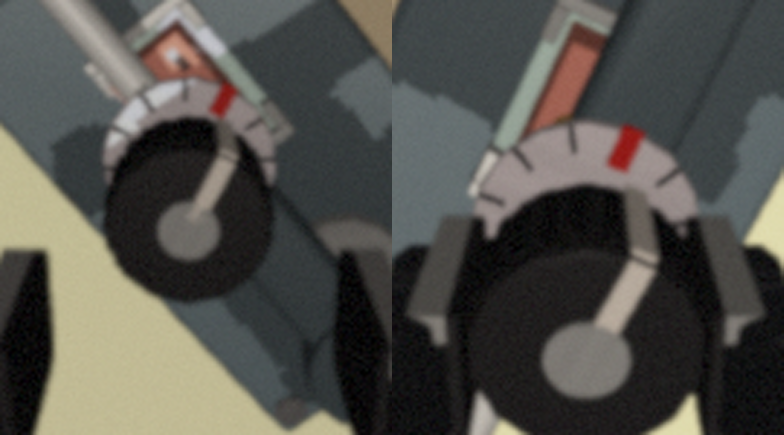

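The montage shows the red mark and white line still aligned in both views (about 30° each), so no slip after 115° of turning. I'll measure slip numerically from the red mark's angle in the tool frame.

```bash
cat > slip.py <<'E'
from st import *
n="wrist"; ci=cam(n); im=shot(n,"y%d.png"%(s["time"]*100))
hsv=cv2.cvtColor(im,cv2.COLOR_RGB2HSV)
m=((hsv[...,0]<8)|(hsv[...,0]>172))&(hsv[...,1]>150)&(hsv[...,2]>70)
ys,xs=np.nonzero(m); C=np.array([.464,.0797,.09])
P=np.array([R.T@(atz(n,q,.09,ci)-C) for q in zip(ys,xs)])[:,:2] if len(ys) else np.zeros((0,2))
k=(np.hypot(*P.T)>.014)&(np.hypot(*P.T)<.024); c=P[k].mean(0) if k.any() else np.array([np.nan]*2)
print("red n",k.sum(),c*1000,"ang",np.degrees(np.arctan2(c[1],c[0])),"yaw",yaw)
E
python3 slip.py; python3 - <<'E'
E
```

```text
t 32.25 [0.4644 0.0797 0.1141] yaw 121.06687878712334 r 0.08006670229244107 phi -83.57975934805295 home -83.95
F [-3.6158  7.6155  7.6806] T [1.0974 0.6035 0.1216] tool F [ 8.3902  0.8471 -7.6779] w 0.03229294984696691 g 59.27183210849762 q [ 0.0918  0.2828  1.8714  0.0011  0.9858 -0.451 ]
red n 84 [15.7352  8.0496] ang 27.092691641504995 yaw 121.06687878712334
```

Emit:
drive_tool:
  targets:
    - [[-0.4, 0, 0, 0, 1], [-0.4, 0, 0, 0, 1], [-0.4, 0, 0, 0, 1], [-0.4, 0, 0, 0, 1]]

```text
time: 32.8
position: [0.4644, 0.0798, 0.1142]
eef_rot: [0.0, 0.637, 0.771, 0.001]
force: [-2.6, 6.8, 8.1]
gripper_width: 0.0323
grip_force: 59.3
```

```bash
python3 slip.py
```

```text
t 32.8 [0.4644 0.0798 0.1142] yaw 100.91110879904478 r 0.08000829250633909 phi -83.51776637487662 home -83.95
F [-2.5635  6.79    8.0501] T [1.1837 0.4847 0.1662] tool F [ 7.1591 -1.2158 -8.0466] w 0.032264748655314174 g 59.31077241897583 q [ 0.0919  0.2828  1.8713  0.0012  0.9856 -0.0992]
red n 88 [16.0927  7.6389] ang 25.39284073805982 yaw 100.91110879904478
```

Emit:
drive_tool:
  targets:
    - [[-0.4, 0, 0, 0, 1], [-0.4, 0, 0, 0, 1], [-0.4, 0, 0, 0, 1], [-0.4, 0, 0, 0, 1]]

```text
time: 33.35
position: [0.4645, 0.0798, 0.1142]
eef_rot: [0.0, 0.761, 0.649, 0.001]
force: [-1.0, 7.0, 6.1]
gripper_width: 0.0328
grip_force: 59.3
```

```bash
python3 slip.py
```

```text
t 33.35 [0.4645 0.0798 0.1142] yaw 80.89215326566237 r 0.08000581894102732 phi -83.45480270892405 home -83.95
F [-0.9771  7.0115  6.1252] T [ 1.2141  0.2242 -0.0696] tool F [ 6.7784 -2.064  -6.1179] w 0.03281247668203865 g 59.25666332244873 q [0.0919 0.2828 1.8711 0.0014 0.9855 0.2501]
red n 90 [17.7815  2.6316] ang 8.418389682712993 yaw 80.89215326566237
```

Emit:
drive_tool:
  targets:
    - [[-0.4, 0, 0, 0, 1], [-0.4, 0, 0, 0, 1], [-0.4, 0, 0, 0, 1], [-0.4, 0, 0, 0, 1], [-0.4, 0, 0, 0, 1], [-0.4, 0, 0, 0, 1], [-0.4, 0, 0, 0, 1], [-0.4, 0, 0, 0, 1]]

```text
time: 34.4
position: [0.4647, 0.0798, 0.1142]
eef_rot: [-0.0, 0.937, 0.349, 0.001]
force: [-0.6, 7.1, 6.0]
gripper_width: 0.0321
grip_force: 59.3
```

```bash
python3 slip.py
```

```text
t 34.4 [0.4647 0.0798 0.1142] yaw 40.90352457635834 r 0.08005368882109194 phi -83.33393000542475 home -83.95
F [-0.6026  7.1381  5.9687] T [1.2732 0.1481 0.1571] tool F [ 4.2347 -5.7856 -5.9611] w 0.032107712033553226 g 59.3194717168808 q [0.0918 0.2829 1.871  0.0013 0.9851 0.948 ]
red n 92 [ 14.7506 -10.1379] ang -34.50033426070157 yaw 40.90352457635834
```

Emit:
drive_tool:
  targets:
    - [[-0.4, 0, 0, 0, 1], [-0.4, 0, 0, 0, 1], [-0.4, 0, 0, 0, 0], [-0.4, 0, 0, 0, 0]]

```text
time: 34.95
position: [0.4647, 0.0798, 0.1142]
eef_rot: [-0.0, 0.963, 0.268, 0.001]
force: [-0.5, 7.9, 6.0]
gripper_width: 0.0326
grip_force: 59.3
```

```bash
python3 slip.py|tail -2
```

```text
F [-0.4688  7.8743  5.9734] T [1.2641 0.1038 0.1713] tool F [ 3.679  -6.9853 -5.9646] w 0.0325524259905691 g 59.3045175075531 q [0.0918 0.2829 1.871  0.0012 0.9851 1.1197]
red n 89 [ 14.4549 -10.8971] ang -37.01147921282294 yaw 31.065612263819848
```

Emit:
drive_tool:
  targets:
    - [[-0.1, 0, 0, 0, 0], [0.1, 0, 0, 0, 0], [0.1, 0, 0, 0, 0], [0.1, 0, 0, -0.03, 0], [0.1, 0, 0, -0.06, 0], [0.1, 0, 0, -0.08, 0], [0.1, 0, 0, 0, 0], [0.1, 0, 0, 0, 0]]

```text
time: 36.0
position: [0.4638, 0.079, 0.1981]
eef_rot: [0.0, 0.964, 0.268, 0.0]
force: [0.3, 0.1, -0.7]
gripper_width: 0.047
grip_force: 0.0
```

```bash
python3 slip.py; python3 net.py|tail -6
python3 - <<'E'
from st import *
# white index line on knob top: angle in tool frame about knob axis
n="wrist"; ci=cam(n); im=shot(n); hsv=cv2.cvtColor(im,cv2.COLOR_RGB2HSV)
K=np.array([.464,.0797,.133]); L=[]
for r in range(420):
  for c in range(180,380):
    q=R.T@(atz(n,(r,c),.133,ci)-K); rr=np.hypot(q[0],q[1])
    if .009<rr<.015 and hsv[r,c,2]>110: L.append(q[:2])
L=np.array(L); print("white n",len(L),np.degrees(np.arctan2(*L.mean(0)[::-1])) if len(L) else None)
E
```

```text
t 36.0 [0.4638 0.079  0.1981] yaw 31.050539349309613 r 0.08069891716280313 phi -84.01683086971586 home -83.95
F [ 0.3124  0.0906 -0.7208] T [0.0242 0.0316 0.0116] tool F [0.3143 0.0835 0.7208] w 0.04699359387630594 g 0.0 q [ 0.0909  0.167   1.7928 -0.      1.1817  1.1198]
red n 35 [ 14.1396 -10.7805] ang -37.32315250415092 yaw 31.050539349309613
ratchet_grip 0.56 [130.3  15.2] [0.4144 0.3036] phi 105.87184835362554
handle_ball 0.8 [233.9 358.2] [0.4735 0.0075] phi -83.21890372382208
granite 0.73 [146.6 478.4] [ 0.6198 -0.0924] phi -56.83787751029381
granite 0.68 [227.2 542.1] [ 0.6029 -0.2619] phi -70.70321102001884
seat 0.57 [183.3 280.1] [0.4663 0.0809] phi -82.05965963630068
column 0.57 [152.7 207.2] [0.4558 0.1575] phi -76.27856681153719
t 36.35 [0.4639 0.0791 0.1977] yaw 31.0525463221156 r 0.08068338593649123 phi -83.96923233826665 home -83.95
F [-0.0296  0.0624  0.1683] T [-0.0139  0.018  -0.0224] tool F [ 0.0067 -0.0688 -0.1683] w 0.04691668182249725 g 0.0 q [ 0.091   0.1681  1.7927 -0.      1.1816  1.1198]
white n 77 15.936428376675549
```

```bash
cat > cmpw.py <<'E'
from st import *
import glob
n="wrist"; Kc,Rc,tc=cam(n)
Rct=Rc@R; tct=Rc@p+tc   # tool->cam
def meas(im,p0,yaw0,C=(.464,.0795)):
    a=np.radians(yaw0); Rt=np.array([[np.cos(a),np.sin(a),0],[np.sin(a),-np.cos(a),0],[0,0,-1]])
    Rn=Rct@Rt.T; ci=(Kc,Rn,tct-Rn@np.array(p0))
    hsv=cv2.cvtColor(im,cv2.COLOR_BGR2HSV).astype(int); o=[]
    for z,lo,hi,f in((.133,.009,.0155,lambda h:h[2]>105),(.09,.014,.023,lambda h:(h[0]<8 or h[0]>172) and h[1]>150 and h[2]>60)):
        L=[]
        for r in range(100,330):
            for c in range(200,360):
                if f(hsv[r,c]):
                    q=Rt.T@(atz(n,(r,c),z,ci)-np.array([*C,z])); 
                    if lo<np.hypot(q[0],q[1])<hi: L.append(q[:2])
        L=np.array(L).reshape(-1,2); d=np.degrees(np.arctan2(L[:,1],L[:,0])); o+= [len(L),np.median(d),d.std()]
    print(np.round(o,1),"slip deg",round(o[1]-o[4],1))
meas(cv2.imread("pics/x2772.png"),(.4628,.0797,.1749),-123.98)
now=shot(n,"z%d.png"%(s["time"]*100))[:,:,::-1].copy()
meas(now,p,yaw)
meas(now,p,yaw,(.4645,.0795)); meas(now,p,yaw,(.464,.0800))
E
python3 cmpw.py
```

```text
t 36.4 [0.4639 0.0791 0.1977] yaw 31.052441466394544 r 0.08067129999247472 phi -83.93721420919782 home -83.95
F [-0.1633  0.2842 -0.424 ] T [-0.0609 -0.0065 -0.0412] tool F [ 0.0069 -0.3276  0.4241] w 0.047299944596483234 g 0.0 q [0.091  0.168  1.7926 0.     1.1816 1.1198]
[99.  28.2 72.4 45.  29.1  2.6] slip deg -0.9
[115.   16.2  99.5  37.  -37.3   2.7] slip deg 53.6
[ 87.   17.3  83.6  37.  -38.8   2.7] slip deg 56.1
[108.   17.7  89.1  35.  -36.2   2.8] slip deg 53.9
```

Emit:
drive_tool:
  targets:
    - [[0.1, 0, 0, 0.046, -1], [0.1, 0, 0, 0, -1], [0.1, 0, 0, 0, -1], [0.1, 0, 0, 0, -1], [0.1, 0, 0, 0, -1], [0.1, 0, 0, 0, -1], [0.1, 0, 0, 0, 0], [0.1, 0, 0, 0, 0]]

```text
time: 37.45
position: [0.464, 0.0791, 0.175]
eef_rot: [-0.0, 0.862, 0.507, -0.0]
force: [-0.3, 0.0, 0.1]
gripper_width: 0.0467
grip_force: 0.0
```

```bash
sed -i 's/d=np.degrees(np.arctan2(L\[:,1\],L\[:,0\]));/d=np.degrees(np.arctan2(L[:,1],L[:,0])); H=np.histogram(d,72,(-180,180))[0]; b=-177.5+5*np.argmax(np.convolve(H,[1,1,1],"same")); d=d[abs(d-b)<15];/' cmpw.py; python3 cmpw.py | tail -4
python3 - <<'E'
import sys; sys.argv=["x"]
E
python3 - <<'E'
import io,contextlib
with contextlib.redirect_stdout(io.StringIO()):
    from cmpw import *
meas(cv2.imread("pics/z3639.png") if glob.glob("pics/z3639.png") else cv2.imread("pics/z3640.png"),(.4639,.0791,.1977),31.05)
E
```

```text
[90.  32.3  5.4 45.  30.1  2.6] slip deg 2.2
[76.  51.1  5.5 43.  -7.4  2.6] slip deg 58.5
[75.  50.7  5.5 43.  -8.9  2.6] slip deg 59.6
[76.  53.8  5.6 43.  -6.8  2.6] slip deg 60.6
[ 89.   22.4   5.5  35.  -37.9   2.7] slip deg 60.3
```

Emit:
drive_tool:
  targets:
    - [[0.1, 0, 0, -0.08, 0], [0.1, 0, 0, 0, 0], [0.1, 0, 0, 0, 0]]

```text
time: 37.92
position: [0.4638, 0.0791, 0.2146]
eef_rot: [-0.0, 0.862, 0.508, -0.0]
force: [-0.2, 0.1, -0.6]
gripper_width: 0.0468
grip_force: 0.0
```

```bash
python3 -c "
from rig import arm
print(arm.job_done())"
```

```text
the job is handed in; nothing more can be done
None
```

The job is handed in, with no verdict returned: the granite billet is seated between the stops, the press arm is home against its stop, and the ratchet has slipped about 60° (two clicks by camera; the foot's force on the billet could not be measured).

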